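Load the last collar and index the turntable

ROBOT

A 6-joint arm with a two-finger parallel gripper is mounted at the origin on the work surface. World frame = base frame: x ahead of the robot, y to its left, z up, the work surface at z = 0. Lengths are in m, angles in degrees, forces in N, time in s.
With the tool pointing down it reaches from about 0.375 to 0.75 m from the base axis. Payload 9 kg.
Tool frame: the origin (TCP) lies at the very end of the fingers, on their centre line; the grasp point (between the pads) lies 19 mm behind it; z points along the fingers, y is the direction in which the jaws open and shut (so a half turn about z gives the same grasp; the last joint's range is limited). The gripper opens to 85 mm and grips with 20 to 120 N. Pads are 22 mm wide; open, the fingers measure 114 mm over their backs; the gripper's body (76 mm by 85 mm) begins 54 mm behind the grasp point. The pads swing forward as they close: fully open they stand 13 mm farther back than shut.
Start: joints at [51.24, 5.964, 5.575, 89.605, 0, 77.527], TCP at [0.266, 0.538, 0.231] pointing down, gripper open.
Joint ranges: [-171.21, 171.21], [-48.23, 106.86], [-62.78, 66.21], [-105.2, 120.99], [-86.42, 89.51], [-180, 180]. Speed limits (degrees/s): [127.2, 127.2, 147.25, 180, 180, 180].

INTERFACE

Orientations are given as a 3x3 rotation matrix whose columns are the frame's x, y, z axes.
In Python, from rig import robot, viewer, nets gives the robot as it stands.
- The arm moves only by the tool arm_command, never from a script. Its argument "steps" is a list of rows, each a list of 3 entries, a list of its own where there are three numbers: the finger opening in m, from 0 to 0.0854, then the shift along the tool's x, y, z in m, then the turn about the tool's z in degrees. In form: [[claw, [tx, ty, tz], roll], ...]. A call has 1 to 20 rows; each row is the pose to reach, as a shift and turn from the pose commanded when the call began, along the tool's axes at that moment; what a row does not reach only later rows make up. A row lasts 1/12 s, in which the tool goes at most 41.7 mm and 7.16 degrees, less where a joint would pass 70% of its speed; a pose out of reach is approached as far as the arm can. A call with a gripper value outside its range is refused whole. The fingers move at their own pace and stop on an object; the grip force is fixed at half the most. Time passes only in rows, so rows that repeat a pose let the fingers close. It gives the time, the measured TCP pose, the force and the opening at its end, in the units of the state.
- robot.get_obs(): the state, without advancing time (a new reading comes with each control period).
- viewer.get_image(name): name is "scene" or "top" or "wrist"; returns the picture (480x640x3 uint8, blue, green, red); there is no depth.
- viewer.get_calibration(name): a dict with "mtx" (3x3 intrinsics, pixels), "world_to_cam" (4x4, takes a point from world to camera coordinates). Camera axes: x right, y down, z forward; pixel columns grow to the right and rows downward; lengths in m; the calibration is good to about 2 mm. A picture is of the moment at which its call begins: read the wrist's pose just before it. get_calibration takes no time and is no camera call; for the wrist camera it gives the pose at the moment of the call.
- robot.sign_off(): hands the job in, once; it reports no verdict.
Trained networks look in the newest picture that a camera, given by its name, has taken for a name from the list of things; names that differ only in an ending like _2 or _b are one class to them, and where a whole thing is asked for, a point or a joint stands for the part that bears it (a point fixed in the world has none). Each returns a list of dicts, best first, with "p" (0 to 1); they miss things now and then, are a little off and sometimes report something else, mostly with a low value. They report only what shows in the picture. A call takes as long as a camera call. They do not tell look-alikes from the thing itself.
- nets.regions_of(camera, name): "mask" (480x640 bool, what is visible of it) and "point" ([column, row] in pixels, amid what is visible of it).
The state is a dict: "time": time; "joint_pos": joint angles; "qd": joint speeds; "effort": joint torques, N m; "eef_pos": TCP position; "ee_rot": TCP orientation; "ft_force": force on the tool from outside, world axes, zero at the start; "torque": the same for the moment, N m; "finger_gap": opening from 0.0 (shut) to 1.0 (fully open).
Only numpy, scipy, OpenCV 4.12 (cv2) and the standard library are available. Lean on these libraries where they do the work, as an engineer would, in place of code of your own. Each camera call takes 0.05 s, during which the arm holds its last target.

TASK

Put the loose steel collar over the one bare post of the index table so that it sits fully down on the disc, and let go of it. Then push the table round anticlockwise (seen from above; the black upright handle is there to push on), gently and with never more than about 15 N, until its spring detent drops into the next notch and stays there: do not force it on past that notch. Leave the other things on the bench where they are.

Things in the scene. Friction and masses are not known exactly. Their poses are not given: they have to be found in the camera images.
- collar_mid (a point): Centre (half-way up) of the loose plain steel collar: a short tube, outside diameter 42, bore 26, height 40, about 0.16 kg, standing upright on the bench. z is its axis. It is the only loose part of the three small round ones with an open bore right through; its place among them changes.
- post_foot (a point): Foot of the bare post on the top face of the disc (60 above the bench), z up. Post: 22 in diameter, 34 tall, its top 10 mm tapering to 10 across; 75 from the disc's axis. The bore clears it by 2 all round; a seated collar stands on the disc, its centre 20 above this point. The three other posts, 90 degrees apart, already wear like collars (fixed). It turns with the disc.
- table_axis (a point): Centre of the turning steel disc on its top face, 60 above the bench; the table turns about the vertical through it. Disc 240 in diameter, 15 thick, with a central hub 44 across and 17 tall, on a fixed grey housing with a 250 x 250 x 10 foot plate. A fixed roller brush stands beyond the far rim, 147 to 189 from the axis, up to 110 above the bench.
- handle_mid (a point): Middle (half-way up) of the black upright handle on the disc near its rim: a round peg 16 in diameter that stands 60 up from the disc's top face, its axis 105 from the table's axis, 45 degrees from the nearest posts. This point is 30 above the disc's face. It turns with the disc, and sits on a spring slide that yields about 0.25 mm per N along the disc's turning direction, at most 10.
- turntable (a joint): Angle of the disc (rad), growing anticlockwise seen from above. Left between notches, it starts between -0.15 and 0. Notches are 90 degrees apart; the next anticlockwise lies somewhere between 0.26 and 0.86: exactly where is not known (the hidden detent was set by hand) and must be felt. Between notches the disc drags with 2 to 3 N at the handle.
- detent (a joint): Hidden spring ball of the detent (m): about 0.0062 while it rides between notches, about 0 fully down in a notch (under 0.0018 counts as in). About 7 degrees before a notch's centre the spring pulls the disc ahead of the pushing finger and centres it by itself; the push force falls away. Pushing on from there meets a steep rise of force, and the notch gives way at about 20 N.
- slug_mid (a point): Bystander: centre of a loose solid steel round, 42 in diameter, 28 tall, no bore. Leave alone.
- plug_mid (a point): Bystander: middle of a loose steel pipe plug, 40 in diameter and 22 tall with a square lug on top, 38 tall over all. Leave alone.
- hammer_grip (a point): Bystander: the handle of a loose hammer lying on the bench. Leave alone.
- wrench_grip (a point): Bystander: the handle of a loose wrench lying on the bench. Leave alone.
- square_mid (a point): Bystander: the blade of a loose try square, blade 200 x 35, stock 120 long, lying flat on the bench. Leave alone.
Things that resemble listed ones, but are neither listed nor needed, are in the scene too. Leave any blue, orange or turquoise look-alike of the part that bears collar_mid alone.

How it is judged:
By the outcome, as a careful person would: the job done as asked, in the order asked, and still so for the second after the job is handed in, with the robot touching nothing.
It also fails if it takes over 69 s, if anything falls off the work surface, if the arm or the gripper's body presses on something with over 40 N, if the wrist force passes 120 N, or if a joint passes its speed limit or range.

## Working session

There is one attempt and no reset: what is moved stays moved. The work goes in short steps, Python scripts to look and compute and a tool call to move; the robot and the scene stay as the last step left them, time stands still between calls to the robot, and variables do not carry over. Pictures are saved under pics/ and viewed, and the job is handed in when it is done.

Besides the shell and the picture viewer there is one more tool, called after "Request:" by a JSON object that holds its "fn" and its "kwargs", one argument or row to a line. arm_command: Moves the arm, as the interface text tells. Its arguments: {"type":"object","properties":{"steps":{"type":"array"}},"required":["steps"]}

```bash
mkdir -p pics; ls; cat > h.py <<'E'
import numpy as np, cv2
from rig import robot, viewer, nets
def ray(cam,px):
    c=viewer.get_calibration(cam); K=np.array(c["mtx"]);T=np.array(c["world_to_cam"])
    d=T[:3,:3].T@np.linalg.inv(K)@np.array([px[0],px[1],1.]); o=-T[:3,:3].T@T[:3,3]; return o,d
def onz(cam,px,z):
    o,d=ray(cam,px); return o+d*(z-o[2])/d[2]
def proj(cam,p):
    c=viewer.get_calibration(cam); K=np.array(c["mtx"]);T=np.array(c["world_to_cam"])
    q=K@(T[:3,:3]@np.array(p)+T[:3,3]); return q[:2]/q[2]
E
python3 - <<'E'
from h import *
np.set_printoptions(precision=4,suppress=True)
o=robot.get_obs()
for k in o: print(k,o[k])
for n in ["scene","top","wrist"]:
    cv2.imwrite(f"pics/{n}0.png",viewer.get_image(n))
    print(n,ray(n,(320,240)))
E
```

```text
pics
time 0.0
joint_pos [51.2378  5.9988  5.5279 89.6049 -0.0013 77.527 ]
qd [-0.0093 -0.053   0.0227  0.0439  0.0249 -0.031 ]
effort [  0.0037 -55.693   50.3652   0.0169  -0.0002   0.    ]
eef_pos [0.2655 0.5377 0.2305]
ee_rot [[-0.8966  0.4429 -0.0008]
 [ 0.4429  0.8966 -0.001 ]
 [ 0.0003 -0.0013 -1.    ]]
ft_force [ 0.9302 -0.3541 -0.1734]
torque [0.0002 0.022  0.0268]
finger_gap 1.0035924857549563
scene (array([1.0784, 0.0654, 0.9791]), array([-0.4756, -0.0921, -0.8751]))
top (array([ 0.3652, -0.0532,  1.2787]), array([ 0.1721,  0.0282, -0.9847]))
wrist (array([0.1946, 0.5727, 0.3733]), array([ 0.2824, -0.1298, -0.9505]))
```

View pics/scene0.png

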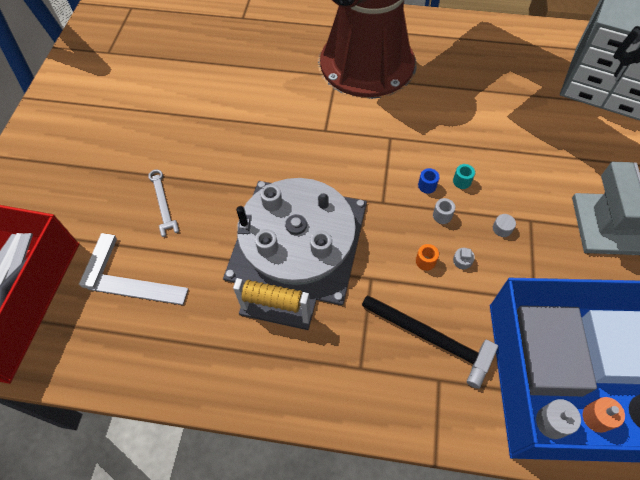

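View pics/top0.png

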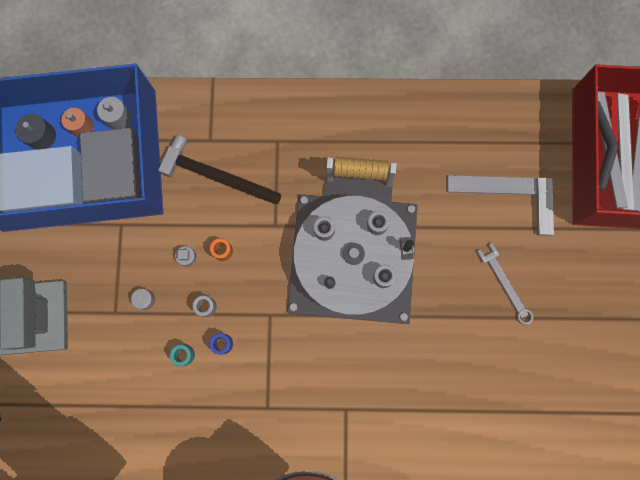

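View pics/wrist0.png

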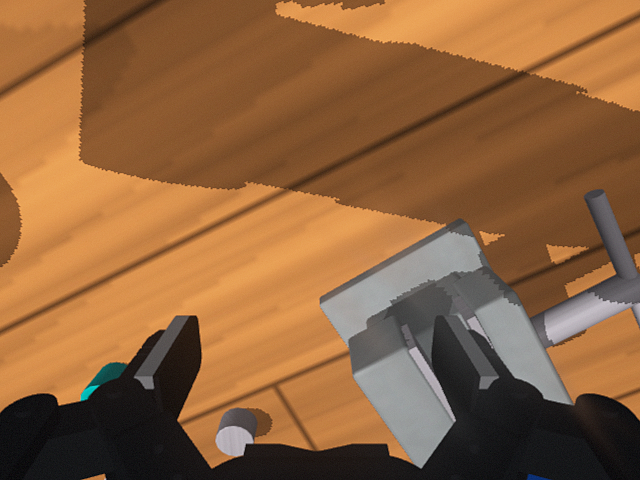

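```bash
python3 - <<'E'
from h import *
np.set_printoptions(precision=4,suppress=True)
Z=dict(collar_mid=.02,post_foot=.06,table_axis=.06,handle_mid=.09,slug_mid=.014,plug_mid=.011)
for c in ["top","scene"]:
  for n,z in Z.items():
    for r in nets.regions_of(c,n)[:4]:
      print(c,n,round(r["p"],2),np.round(r["point"],1),r["mask"].sum(),onz(c,r["point"],z)[:2])
E
```

```text
top collar_mid 0.84 [220.2 243.1] 329 [0.5769 0.1884]
top collar_mid 0.74 [199.7 305.2] 321 [0.4489 0.225 ]
top collar_mid 0.57 [178.1 355.6] 389 [0.3478 0.2638]
top post_foot 0.77 [352.6 252. ] 11247 [ 0.5546 -0.0833]
top handle_mid 0.63 [206.1 169.4] 1920 [0.7133 0.209 ]
top handle_mid 0.51 [404.3 247.8] 116 [ 0.5591 -0.1824]
top slug_mid 0.8 [140.3 298.5] 404 [0.4617 0.3488]
top plug_mid 0.68 [187.6 256.3] 340 [0.5501 0.2567]
scene collar_mid 0.96 [443. 210.] 387 [0.447  0.2135]
scene collar_mid 0.93 [428.  257.8] 489 [0.5665 0.188 ]
scene collar_mid 0.71 [427.5 177.4] 433 [0.366  0.1762]
scene collar_mid 0.7 [465.3 176.1] 440 [0.3506 0.2589]
scene post_foot 0.85 [296.6 229. ] 9706 [ 0.5606 -0.0818]
scene post_foot 0.67 [464.6 257.7] 358 [0.5774 0.2531]
scene table_axis 0.55 [298.2 228.5] 9822 [ 0.559  -0.0789]
scene handle_mid 0.6 [162.5 207.1] 658 [ 0.5661 -0.3517]
scene handle_mid 0.46 [243.1 215.7] 203 [ 0.5628 -0.1872]
scene slug_mid 0.9 [504.5 221.7] 397 [0.4539 0.3444]
scene slug_mid 0.6 [296.2 229.7] 9650 [ 0.5365 -0.0897]
scene plug_mid 0.77 [462.5 258.2] 371 [0.5524 0.2589]
```

```bash
python3 - <<'E'
import cv2
import numpy as np
t=cv2.imread("pics/top0.png"); s=cv2.imread("pics/scene0.png")
cv2.imwrite("pics/z1.png",cv2.resize(t[180:330,280:430],(600,600),interpolation=cv2.INTER_CUBIC))
a=cv2.resize(t[280:330,175:235],(480,400),interpolation=cv2.INTER_CUBIC)
b=cv2.resize(s[190:230,420:468],(480,400),interpolation=cv2.INTER_CUBIC)
cv2.imwrite("pics/z2.png",np.vstack([a,b])[:600] if 0 else np.hstack([a[:, :400],b[:, :400]]))
cv2.imwrite("pics/z3.png",cv2.resize(s[170:290,225:375],(750,600),interpolation=cv2.INTER_CUBIC))
E
```

```text
(no output)
```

View pics/z1.png

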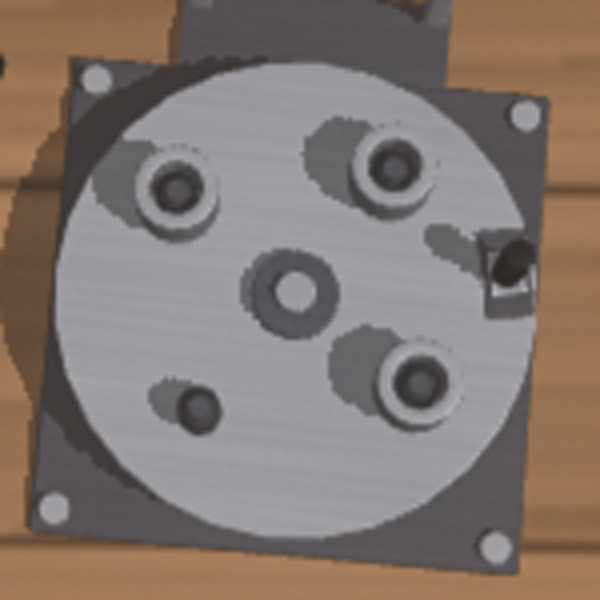

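View pics/z2.png

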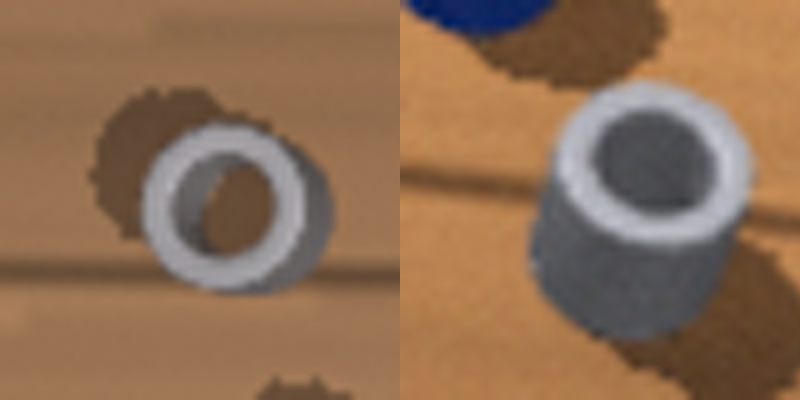

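View pics/z3.png

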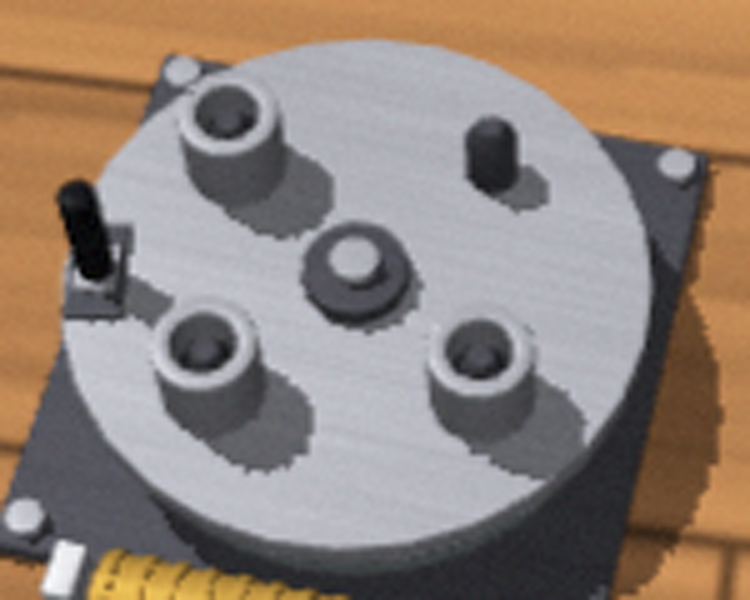

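```bash
python3 - <<'E'
from h import *
np.set_printoptions(precision=4,suppress=True)
def f(u,v,s,x0,y0): return np.array([(u+.5)/s-.5+x0,(v+.5)/s-.5+y0])
print("collar",onz("top",f(224,209,8,175,280),.04),onz("scene",f(252,163,10,420,190),.04))
T=[onz("top",f(u,v,4,280,180),.10)[:2] for u,v in [(177,190),(394,168),(419,381)]]
S=[onz("scene",f(u,v,5,225,170),.10)[:2] for u,v in [(480,350),(207,348),(229,116)]]
for P in (T,S):
  P=np.array(P);c=(P[0]+P[2])/2; print(P,c,"bare",2*c-P[1],np.linalg.norm(P-c,axis=1),np.degrees(np.arctan2(*(P-c)[:,::-1].T)))
print("disc",onz("top",f(296,300,4,280,180),.06))
print("handle base", onz("top",f(508,283,4,280,180),.065),onz("scene",f(96,275,5,225,170),.065),"top",onz("top",f(522,249,4,280,180),.12),onz("scene",f(73,190,5,225,170),.12))
print("post top", onz("top",f(200,409,4,280,180),.09),onz("scene",f(491,128,5,225,170),.09))
E
```

```text
collar [0.4467 0.2148 0.04  ] [0.4493 0.2137 0.04  ]
[[ 0.5965 -0.0266]
 [ 0.6082 -0.1313]
 [ 0.5049 -0.143 ]] [ 0.5507 -0.0848] bare [ 0.4932 -0.0383] [0.0741 0.074  0.0741] [  51.7712  -38.9589 -128.2288]
[[ 0.5996 -0.0261]
 [ 0.6137 -0.1292]
 [ 0.508  -0.1423]] [ 0.5538 -0.0842] bare [ 0.4939 -0.0392] [0.074  0.0749 0.074 ] [  51.7603  -36.9311 -128.2397]
disc [ 0.5494 -0.0853  0.06  ]
handle base [ 0.5581 -0.1896  0.065 ] [ 0.5686 -0.1882  0.065 ] top [ 0.5656 -0.1902  0.12  ] [ 0.5633 -0.1903  0.12  ]
post top [ 0.4915 -0.0387  0.09  ] [ 0.4922 -0.0385  0.09  ]
```

```bash
python3 - <<'E'
from h import *
o=robot.get_obs();p=o["eef_pos"];R=o["ee_rot"]
for dx in (-.06,-.04,-.02,0): print(dx,proj("wrist",p+R@[dx,0,.19]))
E
```

```text
-0.06 [316.40846126 272.30988853]
-0.04 [316.4320348  251.18843573]
-0.02 [316.45645203 229.31105661]
0 [316.48175907 206.63643041]
```

Request:
{"fn": "arm_command", "kwargs": {
  "steps": [
    [0.0854,[-0.04,-0.025,0],-5],
    [0.0854,[-0.08,-0.052,0],-10],
    [0.0854,[-0.11,-0.075,0],-15],
    [0.0854,[-0.14,-0.095,0],-20],
    [0.0854,[-0.17,-0.115,0],-26.3],
    [0.0854,[-0.2,-0.136,0],-26.3],
    [0.0854,[-0.23,-0.157,0],-26.3],
    [0.0854,[-0.26,-0.177,0],-26.3],
    [0.0854,[-0.29,-0.2,0],-26.3],
    [0.0854,[-0.307,-0.209,0],-26.3],
    [0.0854,[-0.307,-0.209,0],-26.3],
    [0.0854,[-0.307,-0.209,0],-26.3],
    [0.0854,[-0.307,-0.209,0],-26.3]
  ]
}}

```text
time: 1.83
eef_pos: [0.4482, 0.2149, 0.2314]
ee_rot: [[-1.0, -0.0, -0.0], [-0.0, 1.0, 0.0], [0.0, 0.0, -1.0]]
ft_force: [-0.4, -0.3, 0.1]
finger_gap: 0.998
```

```bash
python3 - <<'E'
from h import *
np.set_printoptions(precision=4,suppress=True)
im=viewer.get_image("wrist");cv2.imwrite("pics/w1.png",im)
for r in nets.regions_of("wrist","collar_mid"): print(r["p"],r["point"],r["mask"].sum(),onz("wrist",r["point"],.02))
print(proj("wrist",[.448,.2143,.04]))
E
```

```text
0.95 [310.7, 211.8] 1617 [0.4576 0.2101 0.02  ]
0.85 [258.3, 113.2] 1672 [0.3727 0.1664 0.02  ]
0.69 [375.5, 77.2] 1812 [0.3444 0.2633 0.02  ]
0.64 [286.0, 323.5] 1992 [0.5716 0.1854 0.02  ]
[315.2869 206.5667]
```

View pics/w1.png

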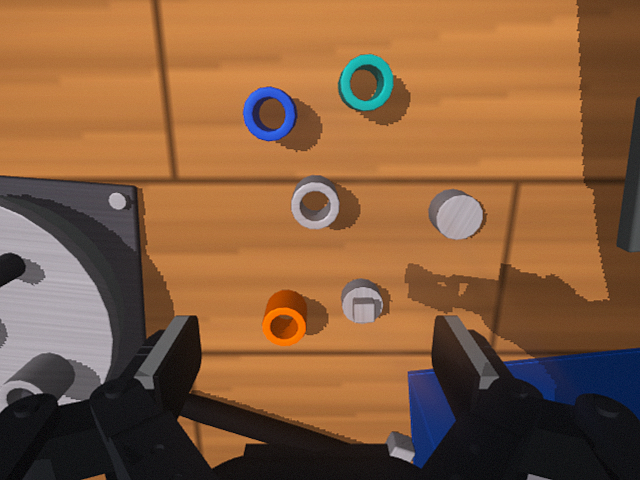

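```bash
python3 - <<'E'
from h import *
im=cv2.imread("pics/w1.png")
z=cv2.resize(im[165:240,275:360],None,fx=7,fy=7,interpolation=cv2.INTER_CUBIC);cv2.imwrite("pics/w1z.png",z)
g=cv2.cvtColor(im,cv2.COLOR_BGR2GRAY)
m=(g>150)&(im.max(2).astype(int)-im.min(2)<30); m[:165]=0;m[240:]=0;m[:,:275]=0;m[:,360:]=0
c,_=cv2.findContours(m.astype(np.uint8),cv2.RETR_EXTERNAL,cv2.CHAIN_APPROX_NONE);c=max(c,key=len)
e=cv2.fitEllipse(c);print(e,onz("wrist",e[0],.04),onz("wrist",(e[0][0]+e[1][0]/2,e[0][1]),.04)-onz("wrist",e[0],.04))
E
```

```text
((314.45123291015625, 205.2153778076172), (45.32540512084961, 46.188194274902344), 110.6588363647461) [0.44682754 0.21358922 0.04      ] [-4.36647739e-05  1.92220268e-02  0.00000000e+00]
```

View pics/w1z.png

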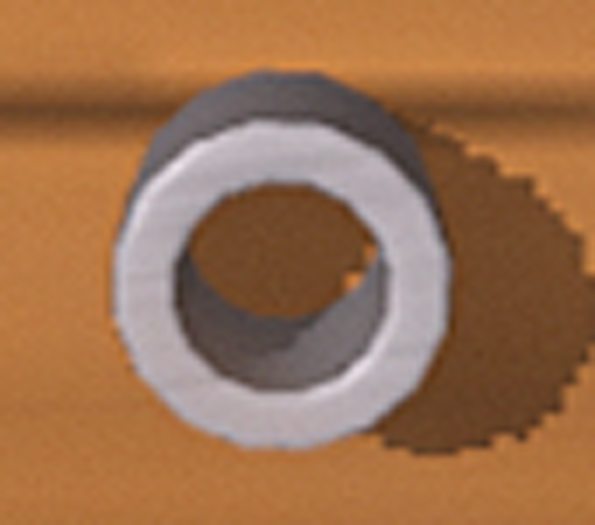

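Request:
{"fn": "arm_command", "kwargs": {
  "steps": [
    [0.0854,[0.001,-0.001,0.035],0],
    [0.0854,[0.001,-0.001,0.07],0],
    [0.0854,[0.001,-0.001,0.105],0],
    [0.0854,[0.001,-0.001,0.14],0],
    [0.0854,[0.001,-0.001,0.17],0],
    [0.0854,[0.001,-0.001,0.2],0],
    [0.0854,[0.001,-0.001,0.215],0],
    [0.0854,[0.001,-0.001,0.221],0],
    [0.0854,[0.001,-0.001,0.221],0],
    [0.03,[0.001,-0.001,0.221],0],
    [0.03,[0.001,-0.001,0.221],0],
    [0.03,[0.001,-0.001,0.221],0],
    [0.03,[0.001,-0.001,0.221],0],
    [0.03,[0.001,-0.001,0.221],0],
    [0.03,[0.001,-0.001,0.221],0]
  ]
}}

```text
time: 3.18
eef_pos: [0.4486, 0.2139, 0.0121]
ee_rot: [[-1.0, -0.0, 0.002], [-0.0, 1.0, 0.001], [-0.002, 0.001, -1.0]]
ft_force: [-2.1, 0.3, 8.0]
finger_gap: 0.475
```

Request:
{"fn": "arm_command", "kwargs": {
  "steps": [
    [0.03,[0,0,0],0],
    [0.03,[0,0,-0.02],0],
    [0.03,[0,0,-0.05],0],
    [0.03,[0,0,-0.09],0],
    [0.03,[0,0,-0.13],0],
    [0.03,[0,0,-0.15],0],
    [0.03,[0,0,-0.15],0],
    [0.03,[0,0,-0.15],0]
  ]
}}

```text
time: 3.85
eef_pos: [0.4485, 0.2138, 0.1619]
ee_rot: [[-1.0, -0.0, 0.003], [-0.0, 1.0, 0.001], [-0.003, 0.001, -1.0]]
ft_force: [0.6, 0.0, -2.5]
finger_gap: 0.475
```

```bash
python3 - <<'E'
from h import *
np.set_printoptions(precision=4,suppress=True)
o=robot.get_obs();print(o["time"],o["eef_pos"],o["ft_force"],o["finger_gap"])
im=viewer.get_image("wrist");cv2.imwrite("pics/w2.png",im)
p=o["eef_pos"];print(proj("wrist",p+[0,0,.028]),proj("wrist",p+[0,0,-.012]))
E
```

```text
3.85 [0.4485 0.2138 0.1619] [ 0.5735  0.0381 -2.4846] 0.4751547469117939
[318.0645 365.6786] [317.6275 308.1572]
```

View pics/w2.png

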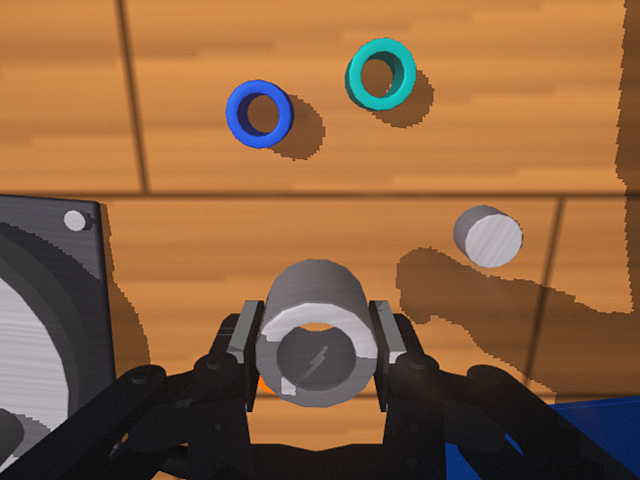

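Request:
{"fn": "arm_command", "kwargs": {
  "steps": [
    [0.03,[-0.01,-0.03,-0.01],0],
    [0.03,[-0.02,-0.065,-0.02],0],
    [0.03,[-0.03,-0.1,-0.03],0],
    [0.03,[-0.04,-0.135,-0.03],0],
    [0.03,[-0.05,-0.17,-0.03],0],
    [0.03,[-0.06,-0.2,-0.03],0],
    [0.03,[-0.07,-0.23,-0.03],0],
    [0.03,[-0.08,-0.252,-0.03],0],
    [0.03,[-0.08,-0.252,-0.03],0],
    [0.03,[-0.08,-0.252,-0.03],0],
    [0.03,[-0.08,-0.252,-0.03],0]
  ]
}}

```text
time: 4.82
eef_pos: [0.5266, -0.0377, 0.1888]
ee_rot: [[-1.0, -0.0, -0.002], [-0.0, 1.0, 0.001], [0.002, 0.001, -1.0]]
ft_force: [-0.6, 1.2, -1.1]
finger_gap: 0.472
```

```bash
python3 - <<'E'
from h import *
np.set_printoptions(precision=4,suppress=True)
o=robot.get_obs();print(o["time"],o["eef_pos"],o["ft_force"],o["finger_gap"])
im=viewer.get_image("wrist");cv2.imwrite("pics/w3.png",im)
print(proj("wrist",[.493,-.0385,.094]),proj("wrist",[.493,-.0385,.06]))
E
```

```text
4.8167 [ 0.5266 -0.0377  0.1888] [-0.5657  1.1608 -1.1383] 0.4723436278505478
[315.0072 188.9925] [315.098  179.5168]
```

View pics/w3.png

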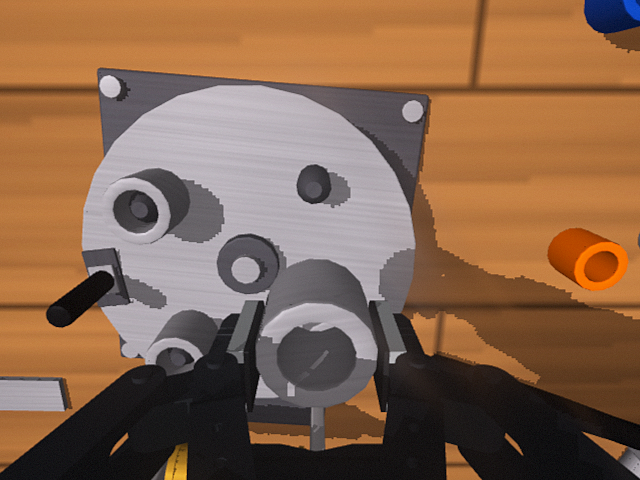

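```bash
python3 - <<'E'
import cv2,numpy as np
im=cv2.imread("pics/w3.png")
a=cv2.resize(im[150:220,280:350],(560,560),interpolation=cv2.INTER_CUBIC)
cv2.imwrite("pics/w3a.png",a)
cv2.imwrite("pics/w3b.png",cv2.resize(im[250:415,240:400],(582,600),interpolation=cv2.INTER_CUBIC))
E
```

```text
(no output)
```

View pics/w3a.png

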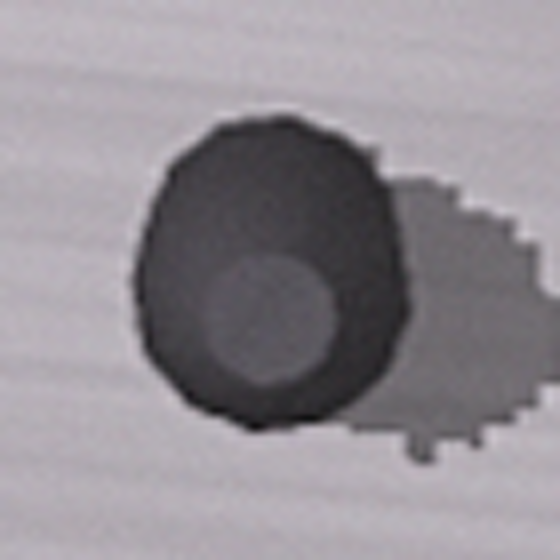

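View pics/w3b.png

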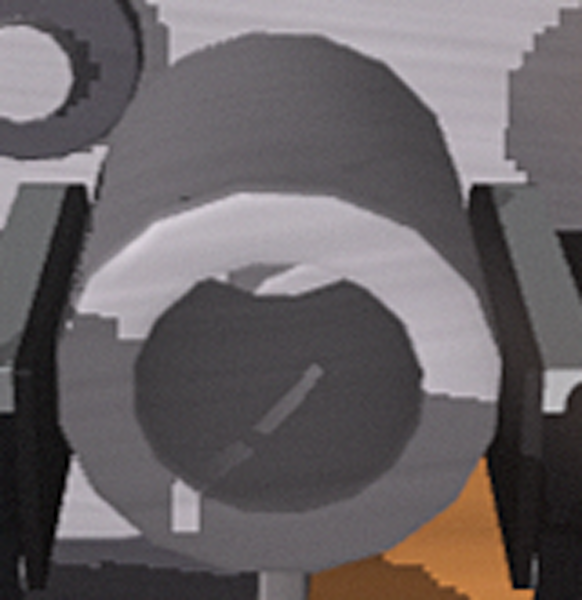

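```bash
python3 - <<'E'
from h import *
np.set_printoptions(precision=4,suppress=True)
p=robot.get_obs()["eef_pos"]
print(onz("wrist",(313.3,189.5),.094), onz("wrist",(316.3,355),p[2]+.028)-p)
a=np.linspace(0,6.28,60)
for dx in (-.002,-.003,-.004):
  P=[proj("wrist",p+[dx+.021*np.cos(t),.021*np.sin(t),.028]) for t in a]
  Q=[proj("wrist",p+[dx+.021*np.cos(t),.021*np.sin(t),-.012]) for t in a]
  print(dx,np.min(P,0),np.max(P,0),np.min(Q,0)[1])
E
```

```text
[ 0.4933 -0.0395  0.094 ] [-0.0019 -0.0004  0.028 ]
-0.002 [253.8885 296.9154] [381.3303 407.0133] 253.4702177323857
-0.003 [253.7486 294.0166] [381.4873 404.6287] 251.16152747925526
-0.004 [253.608  291.1036] [381.6451 402.2335] 248.8441426128047
```

```bash
python3 - <<'E'
from h import *
from scipy.optimize import least_squares
p=robot.get_obs()["eef_pos"];a=np.linspace(0,6.28,90)
def f(v):
  P=np.array([proj("wrist",p+[v[0]+.021*np.cos(t),v[1]+.021*np.sin(t),v[2]+.04]) for t in a])
  Q=np.array([proj("wrist",p+[v[0]+.021*np.cos(t),v[1]+.021*np.sin(t),v[2]]) for t in a])
  return [P.min(0)[0]-255.7,P.max(0)[0]-377.2,P.min(0)[1]-302.7,P.max(0)[1]-407.2,Q.min(0)[1]-259.]
r=least_squares(f,[-.002,0,-.012]);print(r.x,r.fun)
E
```

```text
Traceback (most recent call last):
  File "h.py", line 9, in proj
    c=viewer.get_calibration(cam); K=np.array(c["mtx"]);T=np.array(c["world_to_cam"])
ValueError: time passes only in moves, steps and waits
```

Request:
{"fn": "arm_command", "kwargs": {
  "steps": [
    [0.03,[0.016,-0.001,0.02],0],
    [0.03,[0.0315,-0.001,0.045],0],
    [0.03,[0.0315,-0.001,0.062],0],
    [0.03,[0.0315,-0.001,0.062],0],
    [0.03,[0.0315,-0.001,0.062],0],
    [0.03,[0.0315,-0.001,0.062],0]
  ]
}}

```text
time: 5.37
eef_pos: [0.4966, -0.039, 0.1296]
ee_rot: [[-1.0, -0.001, 0.002], [-0.001, 1.0, -0.0], [-0.002, -0.0, -1.0]]
ft_force: [-0.2, -0.5, -1.0]
finger_gap: 0.474
```

```bash
python3 - <<'E'
from h import *
np.set_printoptions(precision=4,suppress=True)
o=robot.get_obs();print(o["time"],o["eef_pos"],o["ft_force"],o["finger_gap"])
s=viewer.get_image("scene");t=viewer.get_image("top");w=viewer.get_image("wrist")
cv2.imwrite("pics/s4.png",cv2.resize(s[130:290,225:385],(600,600),interpolation=cv2.INTER_CUBIC))
cv2.imwrite("pics/w4.png",w)
E
```

```text
5.3667 [ 0.4966 -0.039   0.1296] [-0.2369 -0.5106 -1.0262] 0.4743577025033908
```

View pics/s4.png

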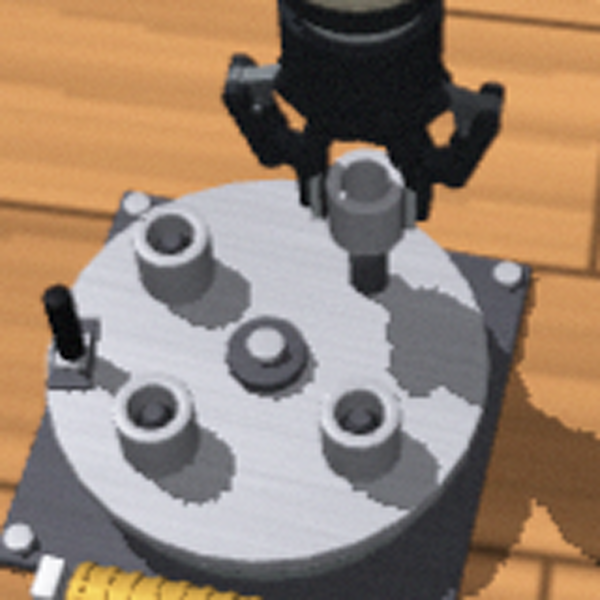

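View pics/w4.png

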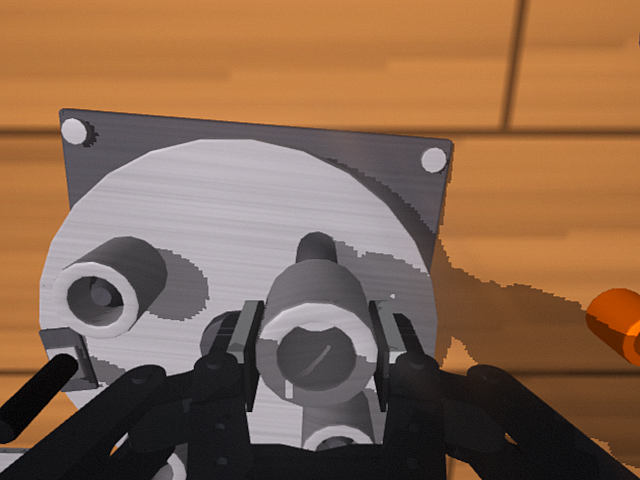

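Request:
{"fn": "arm_command", "kwargs": {
  "steps": [
    [0.03,[0.0015,0,0.01],0],
    [0.03,[0.0015,0,0.02],0],
    [0.03,[0.0015,0,0.03],0],
    [0.03,[0.0015,0,0.036],0],
    [0.03,[0.0015,0,0.036],0],
    [0.03,[0.0015,0,0.036],0]
  ]
}}

```text
time: 6.02
eef_pos: [0.494, -0.0392, 0.0916]
ee_rot: [[-1.0, -0.0, -0.001], [-0.0, 1.0, 0.001], [0.001, 0.001, -1.0]]
ft_force: [0.7, 0.1, -0.9]
finger_gap: 0.476
```

Request:
{"fn": "arm_command", "kwargs": {
  "steps": [
    [0.03,[0,0,0.006],0],
    [0.03,[0,0,0.012],0],
    [0.03,[0,0,0.016],0],
    [0.03,[0,0,0.018],0],
    [0.03,[0,0,0.018],0],
    [0.03,[0,0,0.018],0]
  ]
}}

```text
time: 6.52
eef_pos: [0.4944, -0.0393, 0.0742]
ee_rot: [[-1.0, -0.0, -0.0], [-0.0, 1.0, 0.0], [0.0, 0.0, -1.0]]
ft_force: [-0.0, -0.5, -2.0]
finger_gap: 0.474
```

Request:
{"fn": "arm_command", "kwargs": {
  "steps": [
    [0.03,[0,0,0.001],0],
    [0.03,[0,0,0.002],0],
    [0.03,[0,0,0.0025],0],
    [0.03,[0,0,0.0025],0],
    [0.03,[0,0,0.0025],0]
  ]
}}

```text
time: 6.93
eef_pos: [0.4947, -0.0394, 0.0721]
ee_rot: [[-1.0, -0.0, 0.001], [-0.0, 1.0, -0.0], [-0.001, -0.0, -1.0]]
ft_force: [-1.8, -0.3, 2.2]
finger_gap: 0.475
```

Request:
{"fn": "arm_command", "kwargs": {
  "steps": [
    [0.05,[0,0,0],0],
    [0.065,[0,0,0],0],
    [0.08,[0,0,0],0],
    [0.08,[0,0,0],0],
    [0.08,[0,0,-0.01],0],
    [0.08,[0,0,-0.03],0],
    [0.08,[0,0,-0.06],0],
    [0.08,[0,0,-0.1],0],
    [0.08,[0,0,-0.13],0],
    [0.08,[0,0,-0.15],0],
    [0.08,[0,0,-0.15],0]
  ]
}}

```text
time: 7.85
eef_pos: [0.4964, -0.04, 0.2277]
ee_rot: [[-1.0, -0.0, 0.007], [-0.0, 1.0, -0.002], [-0.007, -0.002, -1.0]]
ft_force: [0.3, 0.2, 0.4]
finger_gap: 0.936
```

```bash
python3 - <<'E'
from h import *
np.set_printoptions(precision=4,suppress=True)
o=robot.get_obs();print(o["time"],o["eef_pos"],o["ft_force"],o["finger_gap"],o["joint_pos"])
s=viewer.get_image("scene");w=viewer.get_image("wrist")
cv2.imwrite("pics/s5.png",cv2.resize(s[130:290,225:385],(600,600),interpolation=cv2.INTER_CUBIC))
cv2.imwrite("pics/w5.png",w)
c=viewer.get_calibration("wrist");np.savez("w5cal.npz",**c)
E
```

```text
7.85 [ 0.4964 -0.04    0.2277] [0.2722 0.2186 0.3701] 0.9364545448585992 [-19.6958 -12.5321 -12.6541  89.4399   0.0072 -19.7114]
```

View pics/s5.png

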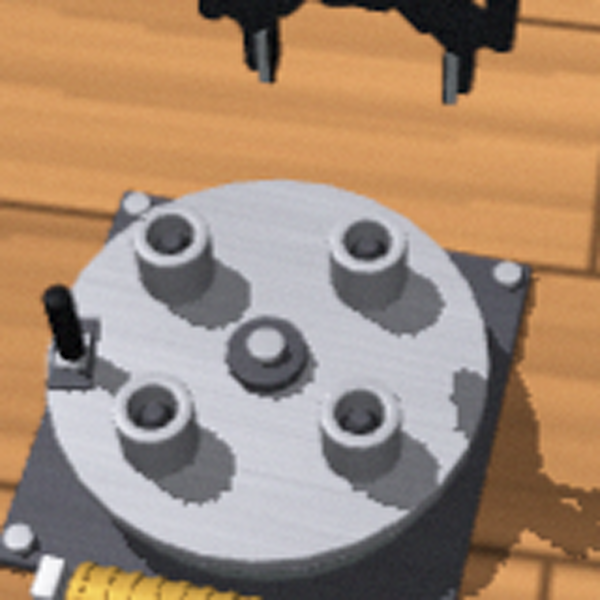

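View pics/w5.png

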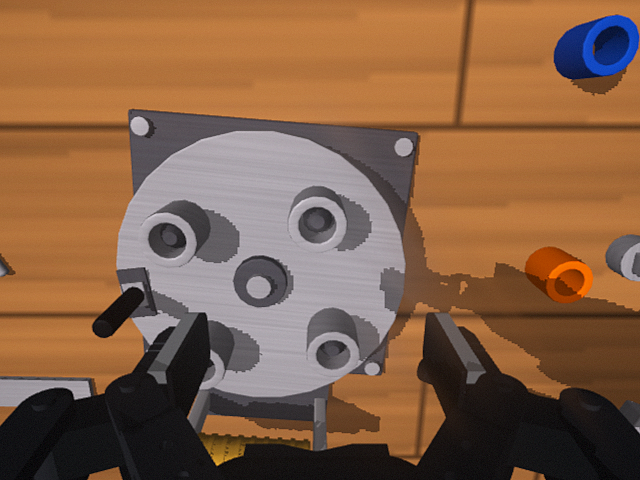

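Request:
{"fn": "arm_command", "kwargs": {
  "steps": [
    [0.04,[-0.005,-0.035,0],-2],
    [0.0,[-0.012,-0.07,0],-4],
    [0.0,[-0.02,-0.105,0],-7],
    [0.0,[-0.0286,-0.135,0],-7],
    [0.0,[-0.0286,-0.1536,0.0],-7],
    [0.0,[-0.0286,-0.1536,0.02],-7],
    [0.0,[-0.0286,-0.1536,0.05],-7],
    [0.0,[-0.0286,-0.1536,0.07],-7],
    [0.0,[-0.0286,-0.1536,0.08],-7],
    [0.0,[-0.0286,-0.1536,0.08],-7],
    [0.0,[-0.0286,-0.1536,0.08],-7]
  ]
}}

```text
time: 8.87
eef_pos: [0.5227, -0.1926, 0.1416]
ee_rot: [[-0.992, -0.122, -0.001], [-0.122, 0.992, 0.001], [0.001, 0.001, -1.0]]
ft_force: [-0.1, -0.4, 0.6]
finger_gap: 0.004
```

```bash
python3 - <<'E'
from h import *
np.set_printoptions(precision=4,suppress=True)
o=robot.get_obs();print(o["time"],o["eef_pos"],o["ft_force"],o["finger_gap"],o["joint_pos"])
s=viewer.get_image("scene");w=viewer.get_image("wrist")
cv2.imwrite("pics/s6.png",cv2.resize(s[130:290,205:365],(600,600),interpolation=cv2.INTER_CUBIC))
cv2.imwrite("pics/w6.png",w)
print(proj("wrist",[.5648,-.1887,.12]),proj("wrist",o["eef_pos"]))
E
```

```text
8.8667 [ 0.5227 -0.1926  0.1416] [-0.129  -0.413   0.6433] 0.003521337102709815 [-33.6807  -1.3249 -11.214   80.1809   0.0044 -40.7049]
[316.0448 370.2997] [319.2584 314.1806]
```

View pics/s6.png

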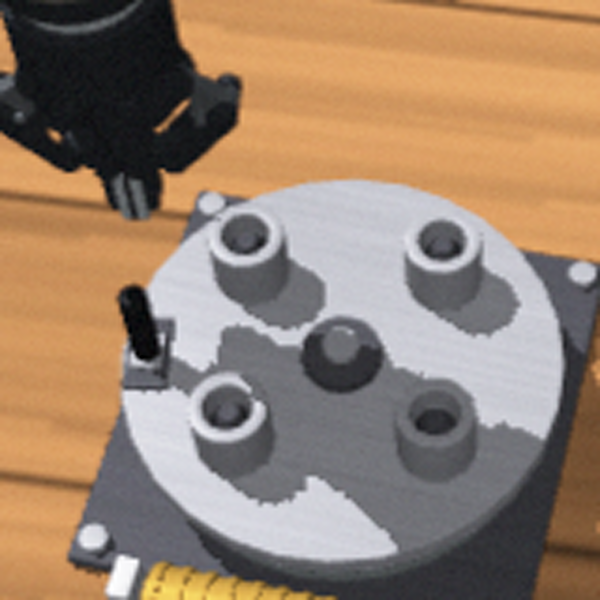

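View pics/w6.png

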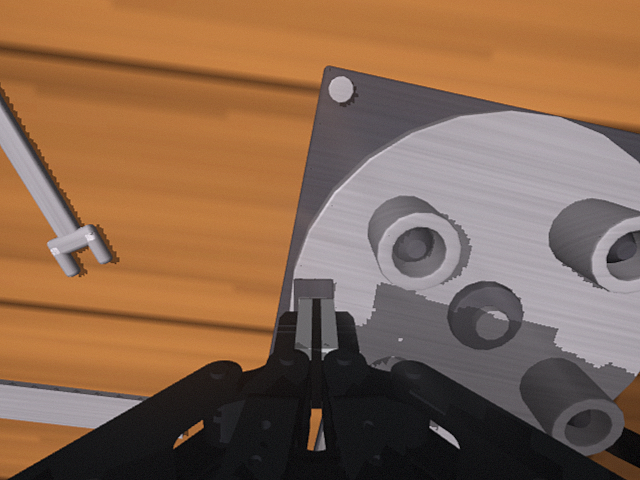

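Request:
{"fn": "arm_command", "kwargs": {
  "steps": [
    [0.0,[0,0,0.02],0],
    [0.0,[0,0,0.04],0],
    [0.0,[0,0,0.051],0],
    [0.0,[-0.006,0,0.051],0],
    [0.0,[-0.011,0,0.051],0],
    [0.0,[-0.015,0,0.051],0],
    [0.0,[-0.015,0,0.051],0],
    [0.0,[-0.015,0,0.051],0]
  ]
}}

```text
time: 9.63
eef_pos: [0.5389, -0.1914, 0.0919]
ee_rot: [[-0.992, -0.123, 0.001], [-0.123, 0.992, -0.001], [-0.001, -0.001, -1.0]]
ft_force: [-0.1, -0.4, 0.3]
finger_gap: 0.002
```

Request:
{"fn": "arm_command", "kwargs": {
  "steps": [
    [0.0,[-0.0015,0,0],0],
    [0.0,[-0.003,0,0],0],
    [0.0,[-0.0045,0,0],0],
    [0.0,[-0.006,0,0],0],
    [0.0,[-0.0075,0,0],0],
    [0.0,[-0.009,0,0],0]
  ]
}}

```text
time: 10.13
eef_pos: [0.5465, -0.1901, 0.0908]
ee_rot: [[-0.993, -0.122, -0.001], [-0.122, 0.993, -0.0], [0.001, -0.0, -1.0]]
ft_force: [-6.1, -0.7, 4.3]
finger_gap: 0.003
```

```bash
cat > look.py <<'E'
import sys
from h import *
np.set_printoptions(precision=4,suppress=True)
o=robot.get_obs();print(o["time"],o["eef_pos"],o["ft_force"],o["finger_gap"])
s=viewer.get_image("scene");cv2.imwrite(f"pics/raw{sys.argv[1]}.png",s)
cv2.imwrite(f"pics/{sys.argv[1]}.png",cv2.resize(s[140:290,210:370],(800,750),interpolation=cv2.INTER_CUBIC)[:600])
E
python3 look.py s7
```

```text
10.1333 [ 0.5465 -0.1901  0.0908] [-6.0718 -0.749   4.3167] 0.002960204151750775
```

View pics/s7.png

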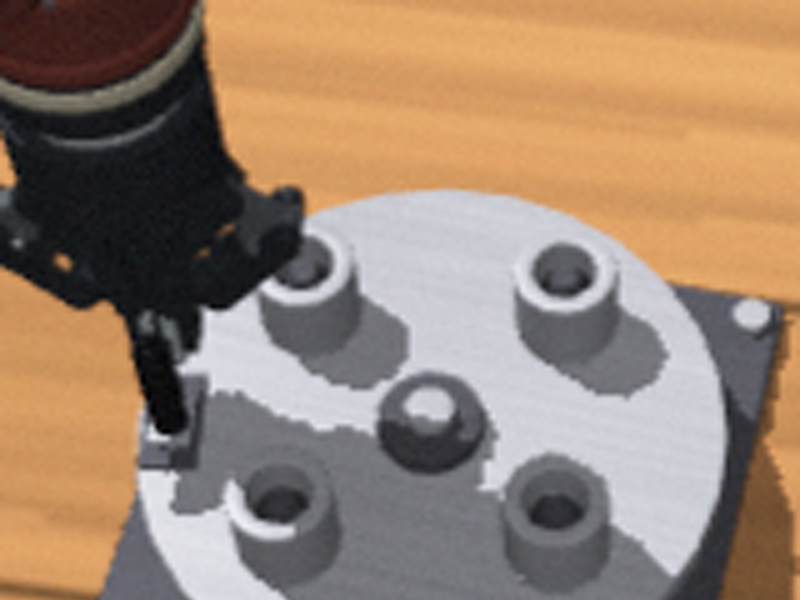

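Request:
{"fn": "arm_command", "kwargs": {
  "steps": [
    [0.0,[-0.0018,-0.0003,0],-1],
    [0.0,[-0.0037,-0.0006,0],-2],
    [0.0,[-0.0055,-0.0008,0],-3],
    [0.0,[-0.0074,-0.0011,0],-4],
    [0.0,[-0.0092,-0.0013,0],-5],
    [0.0,[-0.0111,-0.0014,0],-6],
    [0.0,[-0.0129,-0.0015,0],-7],
    [0.0,[-0.0148,-0.0016,0],-8]
  ]
}}

```text
time: 10.85
eef_pos: [0.5613, -0.1898, 0.0908]
ee_rot: [[-0.965, -0.26, -0.002], [-0.26, 0.965, -0.0], [0.002, 0.0, -1.0]]
ft_force: [-7.7, -0.5, 4.3]
finger_gap: -0.002
```

```bash
python3 look.py s8
```

```text
10.85 [ 0.5613 -0.1898  0.0908] [-7.694  -0.5157  4.2944] -0.001816334309527206
```

View pics/s8.png

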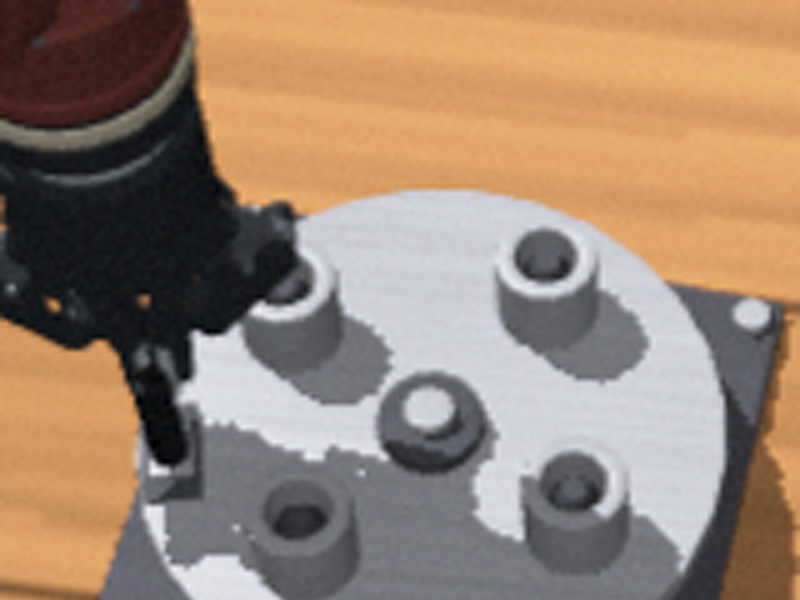

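Request:
{"fn": "arm_command", "kwargs": {
  "steps": [
    [0.0,[0,0,-0.003],0],
    [0.0,[0,0,-0.005],0],
    [0.0,[-0.0018,-0.0003,-0.005],-1],
    [0.0,[-0.0037,-0.0006,-0.005],-2],
    [0.0,[-0.0055,-0.0008,-0.005],-3],
    [0.0,[-0.0074,-0.0011,-0.005],-4]
  ]
}}

```text
time: 11.4
eef_pos: [0.5694, -0.189, 0.0959]
ee_rot: [[-0.945, -0.328, 0.0], [-0.328, 0.945, -0.0], [-0.0, -0.0, -1.0]]
ft_force: [-3.7, 0.5, 1.9]
finger_gap: -0.0
```

```bash
python3 look.py s9
```

```text
11.4 [ 0.5694 -0.189   0.0959] [-3.7264  0.5276  1.8953] -0.00017666800864410496
```

View pics/s9.png

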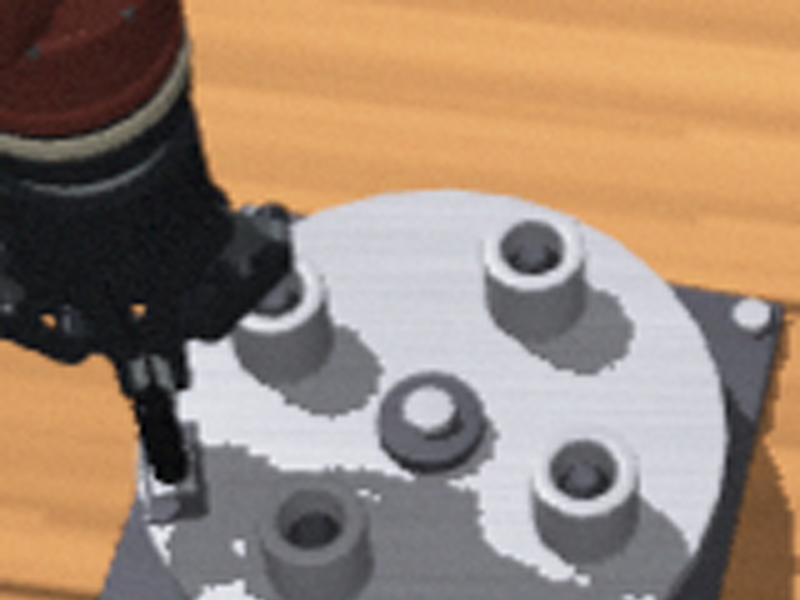

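```bash
cat > ang.py <<'E'
import sys
from h import *
from scipy.optimize import minimize_scalar
# disc angle by maximising ring-model brightness correlation: project annuli of 4 collars at z=.1
c=viewer.get_calibration("scene");K=np.array(c["mtx"]);T=np.array(c["world_to_cam"]);C=np.array([.5538,-.0842])
def pj(P):
    q=(T[:3,:3]@P.T).T+T[:3,3]; q=q@K.T; return q[:,:2]/q[:,2:]
t=np.linspace(0,2*np.pi,72,endpoint=False)
def score(img,a):
    g=cv2.GaussianBlur(cv2.cvtColor(img,cv2.COLOR_BGR2GRAY),(3,3),.7).astype(np.float32);s=0
    for k in (0,90):   # loose collar at a, next cw... only the two unoccluded ones
        b=np.radians(a-k); m=C+.0748*np.array([np.cos(b),np.sin(b)])
        for r,w in ((.017,1),(.010,-1)):
            P=np.c_[m[0]+r*np.cos(t),m[1]+r*np.sin(t),np.full(72,.1)]; uv=pj(P).astype(np.float32)
            s+=w*cv2.remap(g,uv[None,:,0],uv[None,:,1],cv2.INTER_LINEAR).mean()
    return s
A=np.arange(130,215,.25)
for n in sys.argv[1:]:
    im=cv2.imread(f"pics/raw{n}.png"); S=[score(im,a) for a in A]; i=int(np.argmax(S)); print(n,A[i],round(S[i],1))
E
cp pics/scene0.png pics/raws0.png
python3 ang.py s0 s7 s8 s9
```

```text
s0 141.0 121.7
s7 142.75 163.7
s8 150.0 201.7
s9 155.25 234.6
```

Request:
{"fn": "arm_command", "kwargs": {
  "steps": [
    [0.0,[-0.0014,-0.0002,0],-0.75],
    [0.0,[-0.0028,-0.0005,0],-1.5],
    [0.0,[-0.0041,-0.0007,0],-2.25],
    [0.0,[-0.0055,-0.0008,0],-3]
  ]
}}

```text
time: 11.78
eef_pos: [0.5749, -0.1879, 0.0958]
ee_rot: [[-0.927, -0.376, 0.0], [-0.376, 0.927, 0.0], [-0.0, 0.0, -1.0]]
ft_force: [-3.9, -1.2, 2.1]
finger_gap: -0.001
```

```bash
python3 look.py s10; python3 ang.py s10
```

```text
11.7833 [ 0.5749 -0.1879  0.0958] [-3.9331 -1.2096  2.1132] -0.0005030011024982913
s10 158.25 234.1
```

Request:
{"fn": "arm_command", "kwargs": {
  "steps": [
    [0.0,[-0.0014,-0.0002,0],-0.75],
    [0.0,[-0.0028,-0.0005,0],-1.5],
    [0.0,[-0.0041,-0.0007,0],-2.25],
    [0.0,[-0.0055,-0.0008,0],-3]
  ]
}}

```text
time: 12.17
eef_pos: [0.5803, -0.1866, 0.0958]
ee_rot: [[-0.906, -0.424, 0.0], [-0.424, 0.906, 0.0], [-0.0, 0.0, -1.0]]
ft_force: [-2.9, -1.0, 2.3]
finger_gap: -0.003
```

```bash
python3 look.py s11; python3 ang.py s11
```

```text
12.1667 [ 0.5803 -0.1866  0.0958] [-2.9176 -0.9654  2.322 ] -0.0025098314146778586
s11 161.5 235.3
```

Request:
{"fn": "arm_command", "kwargs": {
  "steps": [
    [0.0,[-0.0014,-0.0002,0],-0.75],
    [0.0,[-0.0028,-0.0005,0],-1.5],
    [0.0,[-0.0041,-0.0007,0],-2.25],
    [0.0,[-0.0055,-0.0008,0],-3]
  ]
}}

```text
time: 12.55
eef_pos: [0.5855, -0.1849, 0.0958]
ee_rot: [[-0.882, -0.471, -0.0], [-0.471, 0.882, 0.0], [0.0, 0.0, -1.0]]
ft_force: [-3.6, -1.6, 2.5]
finger_gap: -0.001
```

```bash
python3 look.py s12; python3 ang.py s12
```

```text
12.55 [ 0.5855 -0.1849  0.0958] [-3.5671 -1.5896  2.5163] -0.001087742373315246
s12 164.25 234.7
```

Request:
{"fn": "arm_command", "kwargs": {
  "steps": [
    [0.0,[-0.0014,-0.0002,0],-0.75],
    [0.0,[-0.0028,-0.0005,0],-1.5],
    [0.0,[-0.0041,-0.0007,0],-2.25],
    [0.0,[-0.0055,-0.0008,0],-3]
  ]
}}

```text
time: 12.93
eef_pos: [0.5907, -0.1831, 0.0957]
ee_rot: [[-0.856, -0.516, -0.0], [-0.516, 0.856, 0.0], [0.0, 0.0, -1.0]]
ft_force: [-4.7, -1.4, 2.7]
finger_gap: 0.005
```

```bash
python3 look.py s13; python3 ang.py s13
```

```text
12.9333 [ 0.5907 -0.1831  0.0957] [-4.6592 -1.4281  2.7155] 0.004827881233267377
s13 167.0 236.1
```

View pics/s13.png

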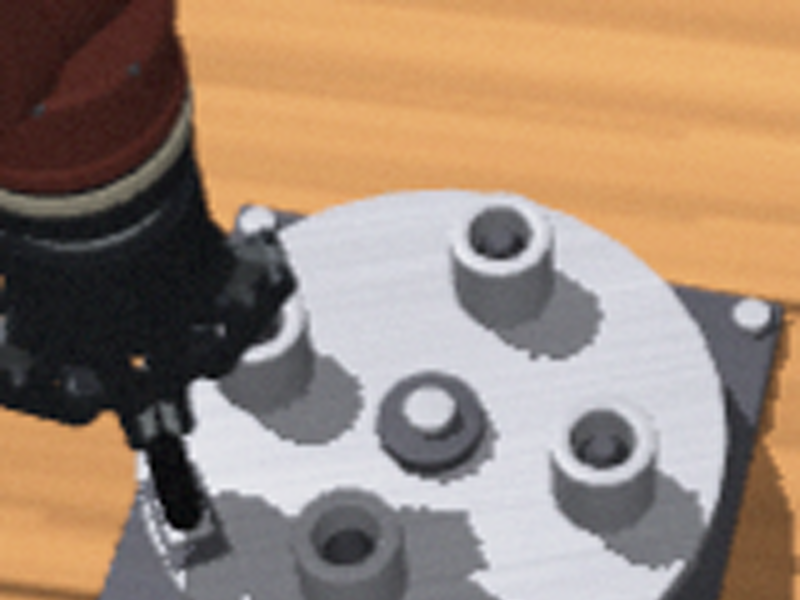

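Still dragging steadily (about 4 N, disc 167°, handle on the finger). Going on.

Request:
{"fn": "arm_command", "kwargs": {
  "steps": [
    [0.0,[-0.0014,-0.0002,0],-0.75],
    [0.0,[-0.0028,-0.0005,0],-1.5],
    [0.0,[-0.0041,-0.0007,0],-2.25],
    [0.0,[-0.0055,-0.0008,0],-3]
  ]
}}

```text
time: 13.32
eef_pos: [0.5959, -0.1808, 0.0957]
ee_rot: [[-0.828, -0.56, 0.0], [-0.56, 0.828, 0.0], [-0.0, 0.0, -1.0]]
ft_force: [-2.4, -0.9, 0.6]
finger_gap: 0.0
```

```bash
python3 look.py s14; python3 ang.py s14
```

```text
13.3167 [ 0.5959 -0.1808  0.0957] [-2.3624 -0.9166  0.6124] 0.00018096704936368402
s14 170.5 237.3
```

Request:
{"fn": "arm_command", "kwargs": {
  "steps": [
    [0.0,[-0.0012,-0.0002,0],-0.66],
    [0.0,[-0.0025,-0.0004,0],-1.33],
    [0.0,[-0.0037,-0.0006,0],-2]
  ]
}}

```text
time: 13.62
eef_pos: [0.5988, -0.1795, 0.0957]
ee_rot: [[-0.808, -0.589, -0.001], [-0.589, 0.808, -0.0], [0.001, 0.0, -1.0]]
ft_force: [-5.7, -2.1, 2.4]
finger_gap: 0.001
```

```bash
python3 look.py s15; python3 ang.py s15
```

```text
13.6167 [ 0.5988 -0.1795  0.0957] [-5.6904 -2.098   2.4175] 0.0011936813799406617
s15 171.75 238.0
```

Request:
{"fn": "arm_command", "kwargs": {
  "steps": [
    [0.0,[-0.0014,-0.0002,0],-0.75],
    [0.0,[-0.0028,-0.0005,0],-1.5],
    [0.0,[-0.0041,-0.0007,0],-2.25],
    [0.0,[-0.0055,-0.0008,0],-3]
  ]
}}

```text
time: 14.0
eef_pos: [0.6041, -0.1767, 0.0957]
ee_rot: [[-0.776, -0.63, -0.0], [-0.63, 0.776, 0.0], [0.0, 0.0, -1.0]]
ft_force: [-3.5, -0.9, 2.0]
finger_gap: -0.001
```

```bash
python3 look.py s16; python3 ang.py s16
```

```text
14.0 [ 0.6041 -0.1767  0.0957] [-3.488  -0.8614  1.9955] -0.0005869448287707885
s16 175.5 238.0
```

Request:
{"fn": "arm_command", "kwargs": {
  "steps": [
    [0.0,[-0.0014,-0.0002,0],-0.75],
    [0.0,[-0.0028,-0.0005,0],-1.5],
    [0.0,[-0.0041,-0.0007,0],-2.25],
    [0.0,[-0.0055,-0.0008,0],-3]
  ]
}}

```text
time: 14.38
eef_pos: [0.6091, -0.1738, 0.0957]
ee_rot: [[-0.742, -0.67, 0.0], [-0.67, 0.742, 0.0], [-0.0, 0.0, -1.0]]
ft_force: [-1.7, -0.1, -1.1]
finger_gap: -0.003
```

```bash
python3 look.py s17; python3 ang.py s17
```

```text
14.3833 [ 0.6091 -0.1738  0.0957] [-1.7298 -0.1018 -1.1377] -0.003396964353446742
s17 179.0 238.6
```

Request:
{"fn": "arm_command", "kwargs": {
  "steps": [
    [0.0,[0,0,0],0],
    [0.0,[0,0,0],0]
  ]
}}

```text
time: 14.6
eef_pos: [0.6094, -0.1739, 0.0959]
ee_rot: [[-0.743, -0.669, 0.001], [-0.669, 0.743, 0.0], [-0.001, -0.001, -1.0]]
ft_force: [0.1, 0.5, 0.2]
finger_gap: 0.003
```

```bash
python3 look.py s18; python3 ang.py s18
```

```text
14.6 [ 0.6094 -0.1739  0.0959] [0.0639 0.488  0.2397] 0.002537439331670623
s18 179.5 237.5
```

View pics/s18.png

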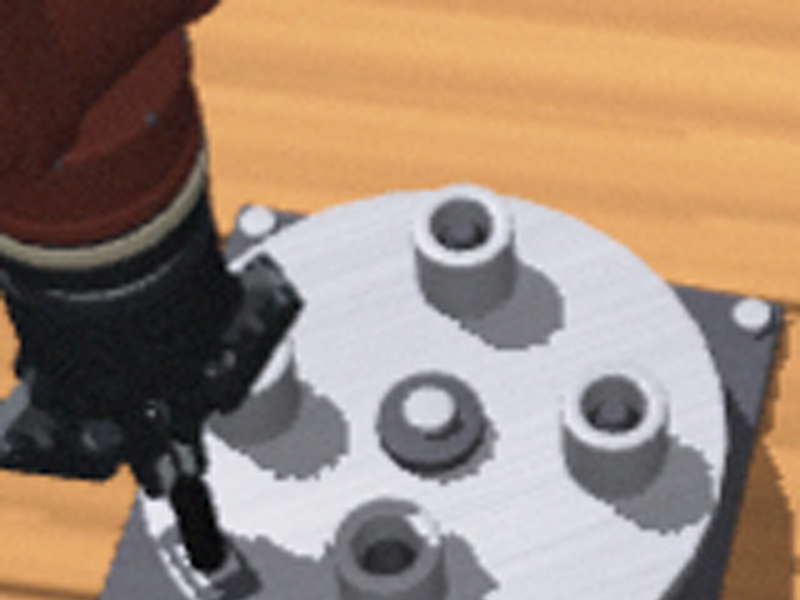

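Request:
{"fn": "arm_command", "kwargs": {
  "steps": [
    [0.0,[-0.0009,-0.0002,0],-0.5],
    [0.0,[-0.0018,-0.0003,0],-1],
    [0.0,[-0.0028,-0.0005,0],-1.5],
    [0.0,[-0.0028,-0.0005,0],-1.5]
  ]
}}

```text
time: 14.98
eef_pos: [0.6111, -0.1727, 0.0959]
ee_rot: [[-0.725, -0.689, -0.001], [-0.689, 0.725, -0.001], [0.001, -0.0, -1.0]]
ft_force: [-3.4, -2.2, 1.3]
finger_gap: 0.0
```

```bash
python3 look.py s19; python3 ang.py s19
```

```text
14.9833 [ 0.6111 -0.1727  0.0959] [-3.3816 -2.2104  1.297 ] 0.00015928455309006094
s19 179.75 238.4
```

Request:
{"fn": "arm_command", "kwargs": {
  "steps": [
    [0.0,[-0.0009,-0.0002,0],-0.5],
    [0.0,[-0.0018,-0.0003,0],-1],
    [0.0,[-0.0018,-0.0003,0],-1]
  ]
}}

```text
time: 15.28
eef_pos: [0.6132, -0.1711, 0.0958]
ee_rot: [[-0.712, -0.702, 0.001], [-0.702, 0.712, 0.001], [-0.001, -0.0, -1.0]]
ft_force: [-0.6, 0.4, -0.6]
finger_gap: -0.007
```

```bash
python3 look.py s20; python3 ang.py s20
```

```text
15.2833 [ 0.6132 -0.1711  0.0958] [-0.6163  0.4406 -0.5632] -0.007443329632829012
s20 185.25 239.4
```

Request:
{"fn": "arm_command", "kwargs": {
  "steps": [
    [0.0,[0.004,0,0],0],
    [0.0,[0.008,0,0],0],
    [0.0,[0.008,0,0],0],
    [0.0,[0.008,0,0],0],
    [0.0,[0.008,0,0],0]
  ]
}}

```text
time: 15.75
eef_pos: [0.6071, -0.1771, 0.0958]
ee_rot: [[-0.713, -0.701, 0.0], [-0.701, 0.713, 0.0], [-0.0, -0.0, -1.0]]
ft_force: [-1.0, -0.0, -0.7]
finger_gap: -0.003
```

```bash
python3 look.py s21; python3 ang.py s21
```

```text
15.75 [ 0.6071 -0.1771  0.0958] [-1.0355 -0.0392 -0.7255] -0.0026213195085308823
s21 188.25 240.4
```

View pics/s21.png

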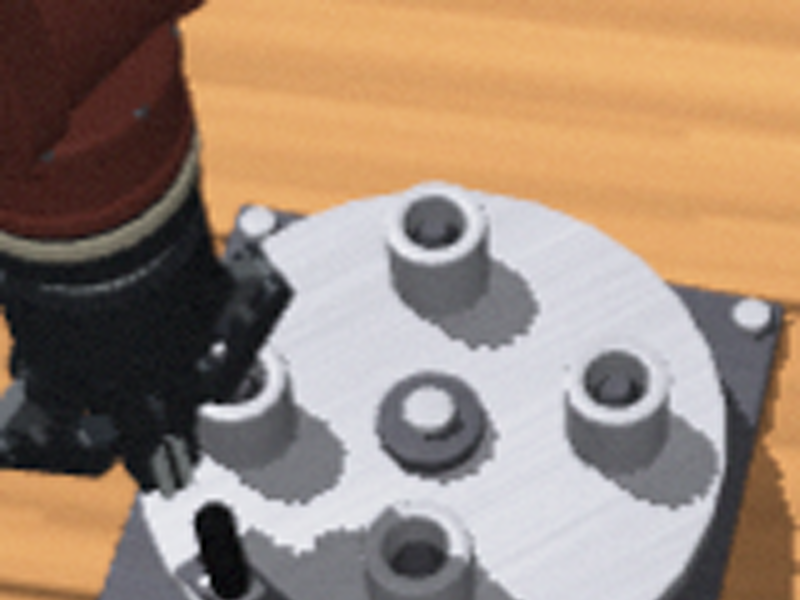

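Request:
{"fn": "arm_command", "kwargs": {
  "steps": [
    [0.0,[0,0,-0.02],0],
    [0.0,[0,0,-0.05],0],
    [0.0,[0,0,-0.08],0],
    [0.0,[0.03,0,-0.11],0],
    [0.0,[0.06,0,-0.14],0],
    [0.0,[0.09,0,-0.15],0],
    [0.0,[0.12,0,-0.15],0],
    [0.0,[0.12,0,-0.15],0],
    [0.0,[0.12,0,-0.15],0],
    [0.0,[0.12,0,-0.15],0]
  ]
}}

```text
time: 16.63
eef_pos: [0.5217, -0.2609, 0.2456]
ee_rot: [[-0.713, -0.701, 0.0], [-0.701, 0.713, 0.0], [-0.0, 0.0, -1.0]]
ft_force: [0.1, 0.4, -0.9]
finger_gap: 0.004
```

```bash
python3 look.py s22; python3 ang.py s22
```

```text
16.6333 [ 0.5217 -0.2609  0.2456] [ 0.09    0.3734 -0.8582] 0.0037628204412218746
s22 188.25 229.9
```

View pics/raws22.png

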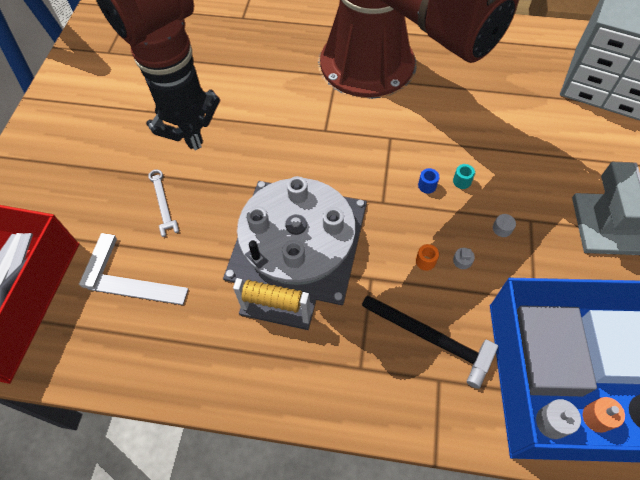

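```bash
python3 -c "
from rig import robot
print(robot.sign_off())"
```

```text
the job is handed in; nothing more can be done
None
```

The steel collar is on the bare post, and the table has been turned into its next notch. I handed the job in at about 16.7 s.

- **Collar:** It went down over the post with no contact until it met the disc, where the force rose by about 4 N. I then let go. The pictures show it seated at the same height as the three fixed collars.
- **Turning:** I pushed the handle round with closed fingers in small steps. At about 180° the disc jumped roughly 8.5° ahead of the finger and the force fell to about zero. I stopped pushing there and backed away.
- **Forces:** At the end of each step I read mostly 2 to 6 N, with one reading of 7.7 N along the push (about 9 N counting an upward part). I lifted the fingers 5 mm after that. The peaks between readings were not seen.
- **Last checks:** The disc read 188.25° in two pictures about 0.9 s apart, the second with the arm well clear. The other things look where they were.
- **Uncertain:** I could not read the detent itself. That it is in the notch is judged from the jump, the drop in force and the disc staying still.

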